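Weigh out the roots in two stacked trays

ROBOT

A 6-joint arm with a two-finger parallel gripper is mounted at the origin on the work surface. World frame = base frame: x ahead of the robot, y to its left, z up, the work surface at z = 0. Lengths are in m, angles in degrees, forces in N, time in s.
With the tool pointing down it reaches from about 0.375 to 0.9 m from the base axis. Payload 3.1 kg.
Tool frame: the origin (TCP) lies at the very end of the fingers, on their centre line; the grasp point (between the pads) lies 19 mm behind it; z points along the fingers, y is the line along which they close (so a half turn about z gives the same grasp; the last joint's range is limited). The gripper opens to 87 mm and grips with 3 to 60 N. Pads are 19 mm wide; open, the fingers measure 117 mm over their backs; the gripper's body (75 mm by 190 mm) begins 51 mm behind the grasp point.
Start: joints at [-80.529, 30.224, 82.088, -0, 67.689, -10.227], TCP at [0.211, -0.588, 0.223] pointing down, gripper open.
Joint ranges: [-176.69, 176.69], [-43.24, 126.21], [12.49, 139.97], [-82, 262], [0, 151.66], [-163.58, 163.58]. Speed limits (degrees/s): [159.86, 159.86, 180, 180, 180, 180].

INTERFACE

Orientations are given as a 3x3 rotation matrix whose columns are the frame's x, y, z axes.
In Python, from rig import readout, cams, bot gives the robot as it stands.
- The arm moves only by the shell command python3 -m inch 'ROWS'. ROWS is JSON, a list of rows, each a list of 5 numbers: the shift along the world's x, y, z in cm, then the turn about the world's z in degrees, then the finger opening in cm, from 0 to 8.7. In form: [[dx, dy, dz, twist, fingers], ...]. A call has 1 to 10 rows; each row is the pose to reach, as a shift and turn from the pose commanded when the call began; what a row does not reach only later rows make up. A row lasts 1/12 s, in which the tool goes at most 41.7 mm and 7.16 degrees, less where a joint would pass 70% of its speed; a pose out of reach is approached as far as the arm can. A call with a gripper value outside its range is refused whole. The fingers move at their own pace and stop on an object; the grip force is fixed at half the most. Time passes only in rows, so rows that repeat a pose let the fingers close. It gives the time, the measured TCP pose, the force, the opening and the grip force at its end, in the units of the state.
- readout.read_state(): the state, without advancing time (a new reading comes with each control period).
- cams.capture(name): name is "side" or "top" or "wrist"; returns a dict with "image" (480x640x3 uint8, blue, green, red), "intrinsics" (3x3 intrinsics, pixels), "xyz" and "rotation" of the camera in the world; the wrist camera has in their place "tool_from_camera" (4x4, takes a point from camera to tool coordinates, whose origin is the TCP and whose axes are the flange's). Camera axes: x right, y down, z forward; pixel columns grow to the right and rows downward; lengths in m; the calibration is good to about 2 mm. A picture is of the moment at which its call begins: read the wrist's pose just before it. There is no depth.
- bot.hand_in(): hands the job in; it is judged then, once.
The state is a dict: "time_s": time; "joint_positions": joint angles; "qvel": joint speeds; "tau": joint torques, N m; "position": TCP position; "tcp_rot": TCP orientation; "force": force on the tool from outside, world axes, zero at the start; "moment": the same for the moment, N m; "opening": opening from 0.0 (shut) to 1.0 (fully open); "grasp_force": force on a finger pad.
Only numpy, scipy, OpenCV 4.12 (cv2) and the standard library are available. Lean on these libraries where they do the work, as an engineer would, in place of code of your own. Each camera call takes 0.05 s, during which the arm holds its last target. There are 200 camera calls.

TASK

First lean the scale's display back to 40 degrees from upright, so that it can be read from above, and see that it stays there by itself. Then stand the empty green tray centred on the scale's plate, lay all the carrots flat in it in a single layer, stack the blue tray squarely on it with all four lugs down in the sockets, and lay all the parsnips in the blue tray. Let go of everything and leave the other things on the table where they are.

Things in the scene. Friction and masses are not known exactly. Their poses are not given: they have to be found in the camera images.
- display (a joint): Lean of the black display panel of the weighing scale, in rad: 0 = upright, positive = leaning back, away from its screen side (40 degrees = 0.70); range -0.15 to 1.3. A stiff friction hinge along its lower edge: it stays where it is left, and yields to about 2 to 6 N of push near the top edge.
- display_hinge (a point): Centre of the display's hinge axis, 62 mm above the table. Its frame turns with the panel: y = the hinge axis (level), z = up along the panel to its top edge, x = out of its back (the screen looks to -x).  The panel is 160 mm wide (y), 18 mm thick (x = -9 to +9 mm), from z = 6 to 122 mm. It stands on a fixed foot 130 mm deep, 140 mm wide and 12 mm high, that reaches 45 mm in front of the axis and 85 mm behind it.
- display_top (a point): Middle of the display panel's top edge, 122 mm from the hinge axis.
- scale: Bench scale, fixed: a stainless weighing plate, 310 mm along its x and 250 mm along its y, on a grey base; the plate's flat top is 60 mm above the table. Origin: centre underneath, at table level, z up.
- tray_a: Green plastic stacking tray, 270 mm along its x, 210 mm along its y, 70 mm high, 0.4 kg. At the start it stands empty on top of the blue tray, its lugs in the blue tray's sockets (lift it straight up). Origin: centre underneath, at the level of the tips of its four corner lugs; z up; a half turn about z makes no difference. Inner floor at z = 14 mm, walls 4 mm thick up to z = 69 mm. Stacked squarely on the other tray it sits exactly 60 mm higher.
- tray_b: Blue, otherwise the same as the green plastic stacking tray, 270 mm along its x, 210 mm along its y, 70 mm high, 0.4 kg. At the start it stands empty on the table on its lugs, beneath the green tray. Origin: centre underneath, at the level of the tips of its four corner lugs; z up; a half turn about z makes no difference. Inner floor at z = 14 mm, walls 4 mm thick up to z = 69 mm. Stacked squarely on the other tray it sits exactly 60 mm higher.
- carrot1: Peeled orange carrot, lying along its x axis: 116 mm long, thick end (30 mm wide and high) at -x, blunt tip (25 mm wide and high) at +x; at mid-length about 29 mm wide; it does not roll; about 85 g. Origin: centre of its underside, z up. There are two to four carrots: None if absent. At the start the roots lie on the peeling mat.
- carrot2: Peeled orange carrot, lying along its x axis: 116 mm long, thick end (30 mm wide and high) at -x, blunt tip (25 mm wide and high) at +x; at mid-length about 29 mm wide; it does not roll; about 85 g. Origin: centre of its underside, z up. There are two to four carrots: None if absent. At the start the roots lie on the peeling mat.
- carrot3: Peeled orange carrot, lying along its x axis: 116 mm long, thick end (30 mm wide and high) at -x, blunt tip (25 mm wide and high) at +x; at mid-length about 29 mm wide; it does not roll; about 85 g. Origin: centre of its underside, z up. There are two to four carrots: None if absent. At the start the roots lie on the peeling mat.
- carrot4: Peeled orange carrot, lying along its x axis: 116 mm long, thick end (30 mm wide and high) at -x, blunt tip (25 mm wide and high) at +x; at mid-length about 29 mm wide; it does not roll; about 85 g. Origin: centre of its underside, z up. There are two to four carrots: None if absent. At the start the roots lie on the peeling mat.
- parsnip1: Peeled cream-coloured parsnip, lying along its x axis: 116 mm long, thick end (30 mm wide and high) at -x, blunt tip (25 mm wide and high) at +x; at mid-length about 29 mm wide; it does not roll; about 85 g. Origin: centre of its underside, z up. There are one or two parsnips: None if absent.
- parsnip2: Peeled cream-coloured parsnip, lying along its x axis: 116 mm long, thick end (30 mm wide and high) at -x, blunt tip (25 mm wide and high) at +x; at mid-length about 29 mm wide; it does not roll; about 85 g. Origin: centre of its underside, z up. There are one or two parsnips: None if absent.
- tray_a_grip (a point): Top middle (z = 68 mm) of the green tray's hand grip, which is to carry it by: the middle of the divider that runs along the tray's x at y = 0; a slab 110 mm long (x), 12 mm thick (y), 54 mm deep, reaching down to the floor. Axes as the tray's.
- tray_b_grip (a point): Top middle (z = 68 mm) of the blue tray's hand grip, which is to carry it by: the middle of the divider that runs along the tray's x at y = 0; a slab 110 mm long (x), 12 mm thick (y), 54 mm deep, reaching down to the floor. Axes as the tray's.
- tray_a_in (a point): Centre of the green tray's inner floor, axes as the tray's. The divider (y = 0) parts each tray into two compartments, each 262 mm long (x) and about 95 mm wide (y); two roots fit end to end in each, centred at about x = +-62, y = +-52 mm. The corner pillars take 30 x 30 mm of each outer corner.
- tray_a_rim (a point): Centre of the green tray at the level of its socket mouths (z = 70 mm). Either tray has four sockets, 18 mm square and 12 mm deep, open upward in the tops of the corner pillars, centred at x = +-119, y = +-89 mm.
- tray_b_base (a point): Centre of the blue tray's flat underside (z = 10 mm). Below it either tray has four lugs, round, 14 mm across, tapering to 9 mm at the tip, 10 mm long, centred at x = +-119, y = +-89 mm.
- mat: Thin pale peeling mat lying fixed on the table, 340 mm (x) by 360 mm (y), 2 mm thick; the roots lie on it at the start, in mixed places and turned either way. Origin: centre underneath.
- peeler: Bystander: Y peeler with black handle, 145 mm, 14 mm high, lying on the table behind the mat. Origin: centre underneath.
- brush: Bystander: wooden scrubbing brush, 100 x 50 x 35 mm, on the table behind the scale, to its left. Origin: centre underneath.
- bowl: Bystander: steel bowl, 110 mm wide, 50 mm high, behind the mat. Origin: centre underneath.
- mug: Bystander: white mug, 80 mm wide, 90 mm high, behind the scale. Origin: centre underneath.
- spray: Bystander: white bottle with red cap, 64 mm wide, 180 mm high, behind the scale. Origin: centre underneath.
- jar: Bystander: glass jar, 72 mm wide, 100 mm high, far left. Origin: centre underneath.

How it is judged (in metres and radians):
On the way, in this order (a step that is already met when the one before it is completed fails the run):
1. the display leans back 40 degrees (within 5) and stays there by itself, untouched, for a second (value of joint display between 0.611 and 0.785 rad and velocity of joint display between -0.05 and 0.05 rad/s and contact force between each of the arm, the fingers and display below 0.1 N), for 1 s.
2. the green tray stands on the scale's plate, let go (horizontal distance between tray_a and scale below 0.03 m and z of tray_a in the frame of scale between 0.056 and 0.064 m and angle between tray_a's own z axis and vertical below 0.04 rad and contact force between the fingers and tray_a below 0.3 N), for 0.3 s.
3. all the carrots lie in the green tray, on the scale (horizontal distance between tray_a and scale below 0.03 m and z of tray_a in the frame of scale between 0.056 and 0.064 m and angle between tray_a's own z axis and vertical below 0.04 rad and x of carrot1 in the frame of tray_a between -0.128 and 0.128 m and y of carrot1 in the frame of tray_a between -0.098 and 0.098 m and z of carrot1 in the frame of tray_a between 0.008 and 0.05 m and contact force between the fingers and carrot1 below 0.3 N and x of carrot2 in the frame of tray_a between -0.128 and 0.128 m and y of carrot2 in the frame of tray_a between -0.098 and 0.098 m and z of carrot2 in the frame of tray_a between 0.008 and 0.05 m and contact force between the fingers and carrot2 below 0.3 N and x of carrot3 in the frame of tray_a between -0.128 and 0.128 m and y of carrot3 in the frame of tray_a between -0.098 and 0.098 m and z of carrot3 in the frame of tray_a between 0.008 and 0.05 m and contact force between the fingers and carrot3 below 0.3 N and x of carrot4 in the frame of tray_a between -0.128 and 0.128 m and y of carrot4 in the frame of tray_a between -0.098 and 0.098 m and z of carrot4 in the frame of tray_a between 0.008 and 0.05 m and contact force between the fingers and carrot4 below 0.3 N), for 0.3 s.
4. the blue tray is stacked on the green one, lugs in the sockets, let go (horizontal distance between tray_a and scale below 0.03 m and z of tray_a in the frame of scale between 0.056 and 0.064 m and angle between each of tray_a, tray_b's own z axis and vertical below 0.04 rad and horizontal distance between tray_b and tray_a below 0.006 m and z of tray_b in the frame of tray_a between 0.056 and 0.0635 m and angle between the x axis of tray_b and the x axis of tray_a, either way round below 0.05 rad and contact force between the fingers and tray_b below 0.3 N), for 0.3 s.
At the end, for the whole second after the job is handed in: Display still, leaning 35 to 45 degrees; green tray level on the scale, centres within 30 mm; all carrots in it in one layer; blue tray fully down on it in the sockets (centres within 6 mm, 60 mm higher within 4, turned under 0.05 rad); all parsnips in the blue tray; all at rest (value of joint display between 0.611 and 0.785 rad and velocity of joint display between -0.05 and 0.05 rad/s and horizontal distance between tray_a and scale below 0.03 m and z of tray_a in the frame of scale between 0.056 and 0.064 m and angle between each of tray_a, tray_b's own z axis and vertical below 0.04 rad and horizontal distance between tray_b and tray_a below 0.006 m and z of tray_b in the frame of tray_a between 0.056 and 0.0635 m and angle between the x axis of tray_b and the x axis of tray_a, either way round below 0.05 rad and x of carrot1 in the frame of tray_a between -0.128 and 0.128 m and y of carrot1 in the frame of tray_a between -0.098 and 0.098 m and z of carrot1 in the frame of tray_a between 0.008 and 0.05 m and x of carrot2 in the frame of tray_a between -0.128 and 0.128 m and y of carrot2 in the frame of tray_a between -0.098 and 0.098 m and z of carrot2 in the frame of tray_a between 0.008 and 0.05 m and x of carrot3 in the frame of tray_a between -0.128 and 0.128 m and y of carrot3 in the frame of tray_a between -0.098 and 0.098 m and z of carrot3 in the frame of tray_a between 0.008 and 0.05 m and x of carrot4 in the frame of tray_a between -0.128 and 0.128 m and y of carrot4 in the frame of tray_a between -0.098 and 0.098 m and z of carrot4 in the frame of tray_a between 0.008 and 0.05 m and x of parsnip1 in the frame of tray_b between -0.128 and 0.128 m and y of parsnip1 in the frame of tray_b between -0.098 and 0.098 m and z of parsnip1 in the frame of tray_b between 0.008 and 0.05 m and x of parsnip2 in the frame of tray_b between -0.128 and 0.128 m and y of parsnip2 in the frame of tray_b between -0.098 and 0.098 m and z of parsnip2 in the frame of tray_b between 0.008 and 0.05 m and linear speed of each of tray_a, tray_b, carrot1, carrot2, carrot3, carrot4, parsnip1, parsnip2 below 0.03 m/s); the robot touches nothing.
It fails at once if a bystander (peeler, brush, bowl, mug, spray bottle, jar) is pushed more than 40 mm or tipped over (distance of any of peeler, brush, bowl, mug, spray, jar from where it was at the start of the episode above 0.04 m or angle between any of peeler, brush, bowl, mug, spray, jar's own z axis and vertical above 0.6 rad).
Of carrot1, carrot2, carrot3, carrot4 only 2 to 4 are there at a start; the rules pass over those that are not, and their reading is None.
Of parsnip1, parsnip2 only 1 to 2 are there at a start; the rules pass over those that are not, and their reading is None.
At some moment in a run one of carrot1, carrot2, carrot3, carrot4, parsnip1, parsnip2 may be knocked a few centimetres aside while the robot is not near it.
Once in a run the grip may slacken for a moment while it holds something.
It also fails if it takes over 210 s, if anything falls off the work surface, if the arm or the gripper's body presses on something with over 40 N, if the wrist force passes 120 N, or if a joint passes its speed limit or range.

## Working session

There is one attempt and no reset: what is moved stays moved. The work goes in short steps, Python scripts to look and compute and a shell command to move; the robot and the scene stay as the last step left them, time stands still between calls to the robot, and variables do not carry over. Pictures are saved under pics/ and viewed, at most 14 in all, crops included, and the job is handed in when it is done.

```bash
ls; mkdir -p pics; cat > h.py <<'E'
import numpy as np,cv2
from rig import readout,cams,bot
def cap(n,save=None):
    s=readout.read_state(); c=cams.capture(n)
    K=np.array(c["intrinsics"])
    if n=="wrist":
        T=np.array(c["tool_from_camera"]);R=np.array(s["tcp_rot"]);
        c["R"]=R@T[:3,:3]; c["p"]=np.array(s["position"])+R@T[:3,3]
    else: c["R"]=np.array(c["rotation"]);c["p"]=np.array(c["xyz"])
    c["K"]=K
    if save: cv2.imwrite("pics/"+save,c["image"])
    return c
def ray(c,uv,z):
    uv=np.atleast_2d(np.array(uv,float)); d=np.c_[uv,np.ones(len(uv))]@np.linalg.inv(c["K"]).T@c["R"].T
    return c["p"]+d*((z-c["p"][2])/d[:,2])[:,None]
def proj(c,P):
    q=(np.atleast_2d(P)-c["p"])@c["R"]@c["K"].T; return q[:,:2]/q[:,2:]
E
python3 - <<'E'
from h import *
for n in("side","top"):
    c=cap(n,n+"0.png");print(n,c["p"],c["R"].round(3).tolist(),c["K"].tolist())
print(readout.read_state())
E
```

```text
pics
side [0.07623121 1.14407453 1.09503339] [[-0.919, -0.239, 0.313], [-0.394, 0.564, -0.726], [-0.002, -0.791, -0.612]] [[604.1468608730722, 0.0, 322.2397307805136], [0.0, 604.1468608730722, 232.8290631144931], [0.0, 0.0, 1.0]]
top [ 0.40681413 -0.01916404  1.39495901] [[0.025, -0.991, 0.135], [-1.0, -0.025, 0.004], [-0.001, -0.135, -0.991]] [[573.7371919702587, 0.0, 315.81770626759584], [0.0, 573.7371919702587, 243.39370294411873], [0.0, 0.0, 1.0]]
{'time_s': 0.1, 'joint_positions': array([-8.05293261e+01,  3.02746552e+01,  8.21490404e+01, -2.16556567e-03,
        6.76892796e+01, -1.02259289e+01]), 'qvel': array([ 0.05717673, -0.09500117, -0.24597412,  0.00639571, -0.03647932,
        0.0893217 ]), 'tau': array([ 1.35978548e-04, -4.40985632e+01, -1.77150732e+01,  6.34162081e-02,
        5.33300964e-02, -5.16397745e-05]), 'position': array([ 0.2105707 , -0.58775778,  0.22165862]), 'tcp_rot': array([[ 9.41485739e-01,  3.37052628e-01, -3.58933759e-04],
       [ 3.37052671e-01, -9.41483795e-01,  1.93915967e-03],
       [ 3.15668547e-04, -1.94667076e-03, -9.99998055e-01]]), 'force': array([ 1.04519701, -0.1121786 ,  0.26754274]), 'moment': array([-0.04883673,  0.0336064 ,  0.04415303]), 'grasp_force': 0.0, 'opening': 0.9996457832437052}
```

View pics/top0.png

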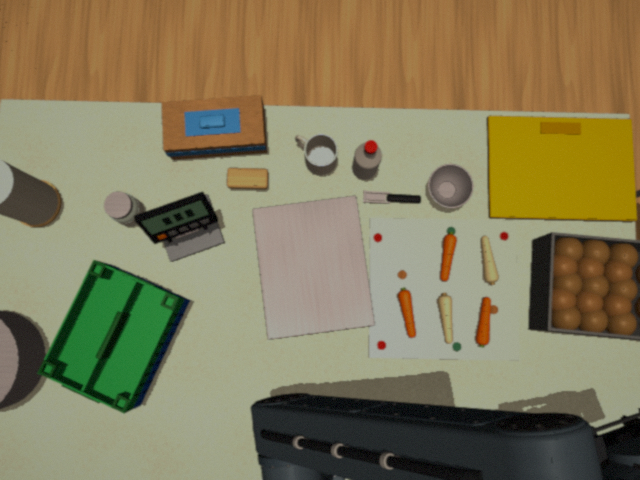

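View pics/side0.png

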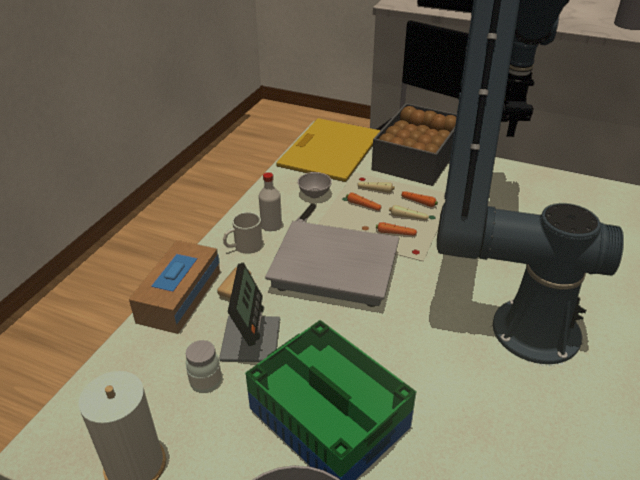

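The top view shows the tray stack at about (115,335), display at (178,222) and plate at (313,267). There are 3 carrots and 2 parsnips on the mat around (445,285). I'll zoom in on the display to see which way it faces.

```bash
python3 - <<'E'
import cv2,numpy as np
t=cv2.imread("pics/top0.png")[180:280,120:240];s=cv2.imread("pics/side0.png")[250:380,200:300]
f=lambda a,k:cv2.resize(np.clip(a.astype(int)*1.6,0,255).astype(np.uint8),None,fx=k,fy=k,interpolation=cv2.INTER_CUBIC)
a=f(t,3.5);b=f(s,3.5)
o=np.zeros((460,800,3),np.uint8);o[:a.shape[0],:a.shape[1]]=a;o[:b.shape[0],440:440+b.shape[1]]=b
cv2.imwrite("pics/disp.png",o)
E
```

```text
(no output)
```

View pics/disp.png

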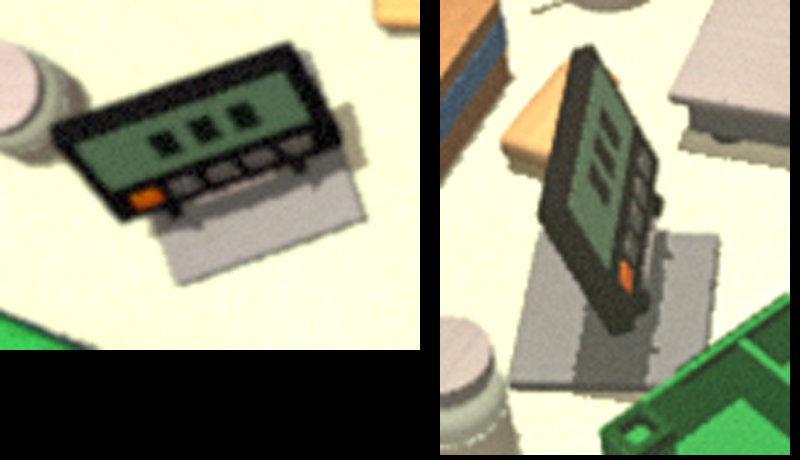

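```bash
cat >> h.py <<'E'
def tri(c1,u1,c2,u2):
    d=lambda c,u:(lambda v:v/np.linalg.norm(v))(c["R"]@np.linalg.inv(c["K"])@np.r_[u,1.])
    a,b=d(c1,u1),d(c2,u2); A=np.stack([a,-b],1); t=np.linalg.lstsq(A,c2["p"]-c1["p"],rcond=None)[0]
    P,Q=c1["p"]+a*t[0],c2["p"]+b*t[1]; return (P+Q)/2,np.linalg.norm(P-Q)
def roots(c,z=.016,hsv=None):
    h=cv2.cvtColor(c["image"],cv2.COLOR_BGR2HSV); out=[]
    for nm,lo,hi in(("carrot",(5,170,90),(17,255,255)),("parsnip",(18,60,110),(33,150,255))):
        m=cv2.inRange(h,lo,hi)
        if globals().get("ROI") is not None: m&=ROI
        for k in cv2.findContours(m,cv2.RETR_EXTERNAL,cv2.CHAIN_APPROX_NONE)[0]:
            if cv2.contourArea(k)<150: continue
            P=ray(c,k[:,0,:],z)[:,:2].astype(np.float32)
            (x,y),(w,l),a=cv2.minAreaRect(P)
            if w>l: w,l,a=l,w,a+90
            if .085<l<.16 and .015<w<.05: out.append((nm,round(float(x),4),round(float(y),4),round((a+90+90)%180-90,1),round(l,3),round(w,3)))
    return out
def rect(c,lo,hi,z,minA=2000):
    m=cv2.inRange(cv2.cvtColor(c["image"],cv2.COLOR_BGR2HSV),lo,hi)
    k=max(cv2.findContours(m,cv2.RETR_EXTERNAL,cv2.CHAIN_APPROX_NONE)[0],key=cv2.contourArea)
    P=ray(c,k[:,0,:],z)[:,:2].astype(np.float32); return cv2.minAreaRect(P)
E
python3 - <<'E'
from h import *
t=cap("top");s=cap("side")
for a,b in(((134.9,217.1),(230,311.4)),((203.4,192),(241.4,263.4)),((154.9,243.4),(250,344.3)),((217.1,220),(261.4,295.7))): print(tri(t,a,s,b))
f=ray(t,[(171.4,261.4),(224.3,242)],.012);print("foot",f,np.linalg.norm(f[0]-f[1]))
print("plate",ray(t,[(253,208),(355,196),(373,326),(271,338)],.06))
print("green",rect(t,(50,120,30),(75,255,255),.129))
g=ray(t,[(97,261),(183,297),(130,411),(42,373)],.129);print(g)
print(*roots(t),sep="\n")
h=cv2.cvtColor(t["image"],cv2.COLOR_BGR2HSV);print(h[258,447],h[260,490],h[320,447],h[330,484],h[267,313],h[300,380])
E
```

```text
(array([0.62083806, 0.37865004, 0.17206737]), np.float64(6.253103793683942e-05))
(array([0.67751229, 0.23214723, 0.17303199]), np.float64(0.004591796111494161))
(array([0.58320942, 0.36378246, 0.06792418]), np.float64(0.011150175644191712))
(array([0.63649049, 0.21853623, 0.0715181 ]), np.float64(0.0004094705703750031))
foot [[0.54217103 0.33494452 0.012     ]
 [0.59276205 0.20901743 0.012     ]] 0.13570955420041944
plate [[ 0.66921602  0.13691711  0.06      ]
 [ 0.70420868 -0.10410294  0.06      ]
 [ 0.39968315 -0.150343    0.06      ]
 [ 0.3665644   0.08353068  0.06      ]]
green ((0.36567604541778564, 0.4273889660835266), (0.22091612219810486, 0.2746129035949707), 67.33919525146484)
[[0.52750783 0.4700333  0.129     ]
 [0.45276912 0.27485147 0.129     ]
 [0.20685303 0.3747063  0.129     ]
 [0.28169387 0.57031227 0.129     ]]
('carrot', 0.417, -0.4218, -14.8, 0.111, 0.036)
('carrot', 0.433, -0.2386, 14.9, 0.112, 0.028)
('carrot', 0.5692, -0.3311, -9.6, 0.114, 0.028)
('parsnip', 0.423, -0.3272, 1.4, 0.118, 0.029)
('parsnip', 0.5649, -0.4337, 7.0, 0.118, 0.032)
[ 14 232 167] [ 27  94 163] [ 32  79 167] [ 13 226 169] [ 14  35 167] [ 42  15 167]
```

```bash
python3 -m inch '[[16,37,3,2,0],[16,37,3,2,0],[16,37,3,2,0],[16,37,3,2,0],[16,37,3,2,0],[16,37,3,2,0],[16,37,3,2,0],[16,37,3,2,0],[16,37,3,2,0],[16,37,3,2,0]]'; python3 -m inch '[[16,37,0,0,0],[16,37,0,0,0],[16,37,0,0,0],[16,37,0,0,0],[16,37,0,0,0],[16,37,0,0,0],[16,37,0,0,0],[16,37,0,0,0],[16,37,0,0,0],[16,37,0,0,0]]'; python3 -m inch '[[5.5,12.8,0,0,0],[5.5,12.8,0,0,0],[5.5,12.8,0,0,0],[5.5,12.8,0,0,0],[5.5,12.8,-6,0,0],[5.5,12.8,-11.2,0,0],[5.5,12.8,-11.2,0,0],[5.5,12.8,-11.2,0,0],[5.5,12.8,-11.2,0,0]]'
python3 - <<'E'
from h import *
a=cap("top")["image"][150:290,80:300];b=cap("side")["image"][230:370,170:330]
a=cv2.resize(a,None,fx=1.8,fy=1.8);b=cv2.resize(b,None,fx=2.4,fy=2.4)
o=np.zeros((340,800,3),np.uint8);o[:a.shape[0],:a.shape[1]]=a;o[:b.shape[0],400:400+b.shape[1]]=b
cv2.imwrite("pics/d1.png",o);s=readout.read_state();print(s["position"],s["tcp_rot"],s["force"],s["opening"])
E
```

```text
time_s: 1.03
position: [0.3709, -0.215, 0.2527]
tcp_rot: [[0.929, 0.371, -0.0], [0.371, -0.929, 0.001], [0.0, -0.001, -1.0]]
force: [0.4, -0.3, -0.2]
opening: 0.324
grasp_force: 0.0
time_s: 1.87
position: [0.5317, 0.1552, 0.2526]
tcp_rot: [[0.928, 0.372, 0.001], [0.372, -0.928, 0.001], [0.002, -0.001, -1.0]]
force: [0.4, 0.3, -0.3]
opening: 0.005
grasp_force: 0.0
time_s: 2.62
position: [0.5845, 0.2793, 0.1389]
tcp_rot: [[0.929, 0.37, -0.004], [0.37, -0.929, -0.001], [-0.004, -0.0, -1.0]]
force: [0.6, -0.1, 1.0]
opening: 0.005
grasp_force: 0.0
[0.5874219  0.27998847 0.14261093] [[ 9.29210773e-01  3.69530165e-01  3.84661277e-03]
 [ 3.69528639e-01 -9.29218659e-01  1.12629899e-03]
 [ 3.99054582e-03  3.74864423e-04 -9.99991967e-01]] [-0.02303017 -0.18069344  0.93506909] 0.004130834561921078
```

View pics/d1.png

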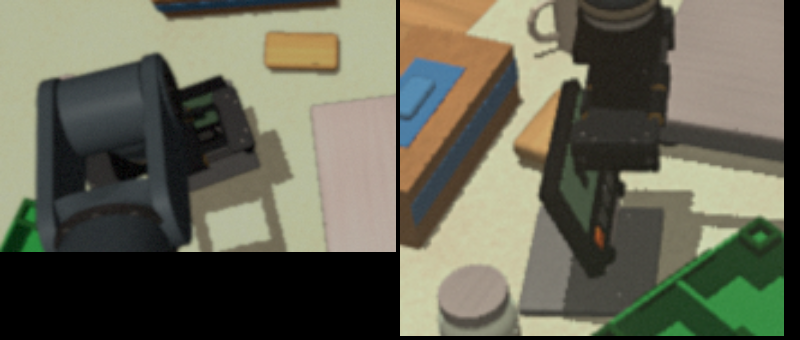

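```bash
python3 -m inch '[[0.9,0.4,0,0,0],[1.9,0.75,0,0,0],[2.4,1,0,0,0],[2.8,1.1,0,0,0],[2.8,1.1,0,0,0]]'; python3 -m inch '[[0.46,0.19,0,0,0],[0.93,0.37,0,0,0],[0.93,0.37,0,0,0]]';python3 -m inch '[[0.46,0.19,0,0,0],[0.93,0.37,0,0,0],[0.93,0.37,0,0,0]]';python3 -m inch '[[0.46,0.19,0,0,0],[0.93,0.37,0,0,0],[0.93,0.37,0,0,0]]'
```

```text
time_s: 3.13
position: [0.6155, 0.2909, 0.1425]
tcp_rot: [[0.929, 0.37, 0.004], [0.37, -0.929, 0.001], [0.004, 0.0, -1.0]]
force: [0.2, -0.0, -0.5]
opening: 0.005
grasp_force: 0.0
time_s: 3.38
position: [0.622, 0.294, 0.1401]
tcp_rot: [[0.929, 0.37, -0.003], [0.37, -0.929, -0.001], [-0.003, -0.0, -1.0]]
force: [-2.1, -1.3, 1.7]
opening: 0.011
grasp_force: 1.7
time_s: 3.63
position: [0.6321, 0.2981, 0.1397]
tcp_rot: [[0.929, 0.37, -0.002], [0.37, -0.929, -0.0], [-0.002, -0.0, -1.0]]
force: [-2.9, -0.9, -0.5]
opening: 0.003
grasp_force: 1.4
time_s: 3.88
position: [0.6428, 0.3022, 0.1406]
tcp_rot: [[0.929, 0.37, 0.002], [0.37, -0.929, 0.001], [0.002, -0.0, -1.0]]
force: [-2.1, -1.1, -0.8]
opening: 0.001
grasp_force: 1.0
```

```bash
python3 -m inch '[[0.35,0.14,0,0,0],[0.7,0.28,0,0,0],[0.7,0.28,0,0,0],[0.7,0.28,0,0,0]]'; python3 -m inch '[[-2,-0.8,0,0,0],[-4,-1.6,2,0,0],[-4,-1.6,6,0,0],[-6,-6,12,0,0],[-10,-14,12,0,0],[-10,-18,12,0,0],[-10,-22,12,0,0],[-10,-26,12,0,0],[-10,-30,12,0,0],[-10,-30,12,0,0]]';python3 - <<'E'
from h import *
a=cap("top","t2.png")["image"][180:280,120:240];b=cap("side","s2.png")["image"][250:380,200:300]
f=lambda a,k:cv2.resize(np.clip(a.astype(int)*1.6,0,255).astype(np.uint8),None,fx=k,fy=k,interpolation=cv2.INTER_CUBIC)
a=f(a,3.5);b=f(b,3.5)
o=np.zeros((460,800,3),np.uint8);o[:a.shape[0],:a.shape[1]]=a;o[:b.shape[0],440:440+b.shape[1]]=b
cv2.imwrite("pics/d2.png",o)
E
```

```text
time_s: 4.22
position: [0.6497, 0.3049, 0.1409]
tcp_rot: [[0.929, 0.37, 0.003], [0.37, -0.929, 0.001], [0.003, 0.0, -1.0]]
force: [-0.8, 0.6, 0.1]
opening: 0.01
grasp_force: 0.5
time_s: 5.05
position: [0.5515, 0.0219, 0.2615]
tcp_rot: [[0.929, 0.37, 0.007], [0.37, -0.929, -0.001], [0.006, 0.003, -1.0]]
force: [0.5, -0.1, 0.7]
opening: 0.005
grasp_force: 0.0
```

View pics/d2.png

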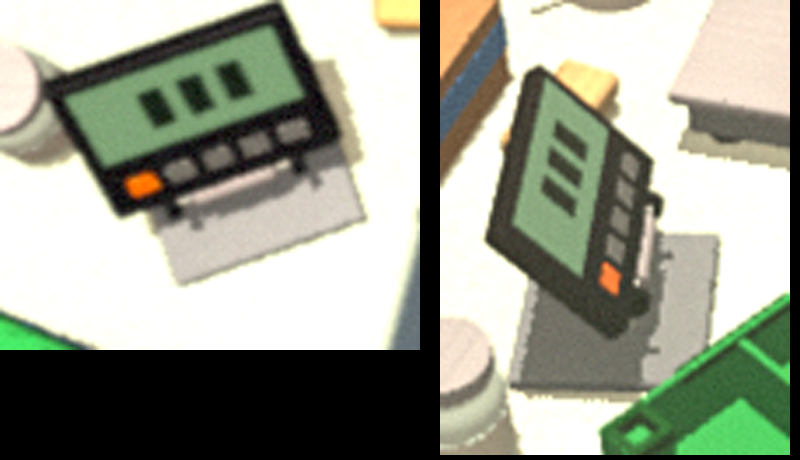

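```bash
python3 - <<'E'
from h import *
t=cap("top");s=cap("side")
T=[(66,96),(277,25),(305,100),(105,168)];S=[(512,228),(545,80),(608,135),(583,278)]
P=[]
for a,b in zip(T,S):
    p,e=tri(t,(a[0]/3.5+120,a[1]/3.5+180),s,((b[0]-440)/3.5+200,b[1]/3.5+250));P.append(p);print(p.round(4),e)
P=np.array(P);x=np.array([.928,.373,0]);d=(P[0]+P[1]-P[2]-P[3])/2;print("lean deg",np.degrees(np.arctan2(d@x,d[2])))
n=np.linalg.svd(P-P.mean(0))[2][2];print(n,np.degrees(np.arcsin(abs(n[2]))))
c=P.mean(0)-[.609,.289,.062];print("u,z",c@x,c[2])
# refine green tray: sockets/top rim via HSV rect at rim
E
```

```text
[0.6467 0.3785 0.1503] 0.0003417661063286262
[0.6972 0.2486 0.1489] 0.0027020770239887726
[0.6586 0.2376 0.103 ] 0.00365723025628052
[0.6084 0.3639 0.1071] 0.0010148427392708307
lean deg 42.246161463372324
[-0.68442649 -0.28319232  0.67183517] 42.208862446592825
u,z 0.04733087703560873 0.06531589537944266
```

```bash
python3 -m inch '[[-18.5,40,6,68,5],[-18.5,40,6,68,5],[-18.5,40,6,68,5],[-18.5,40,6,68,5],[-18.5,40,6,68,5],[-18.5,40,6,68,5],[-18.5,40,6,68,5],[-18.5,40,6,68,5],[-18.5,40,6,68,5],[-18.5,40,6,68,5]]'; python3 -m inch '[[0,0,0,68.7,5],[0,0,0,68.7,5],[0,0,0,68.7,5],[0,0,0,68.7,5],[0,0,0,68.7,5],[0,0,0,68.7,5],[0,0,0,68.7,5],[0,0,0,68.7,5],[0,0,0,68.7,5],[0,0,0,68.7,5]]'; python3 -c "
from h import *
c=cap('wrist','w1.png');s=readout.read_state();print(s['position'],s['tcp_rot'],s['joint_positions'],c['p'],c['R'])"
```

```text
time_s: 6.08
position: [0.3745, 0.4025, 0.3168]
tcp_rot: [[-0.003, 1.0, 0.002], [1.0, 0.003, 0.002], [0.002, 0.002, -1.0]]
force: [1.5, 0.8, -0.3]
opening: 0.56
grasp_force: 0.0
time_s: 6.92
position: [0.3757, 0.4008, 0.3163]
tcp_rot: [[-0.933, 0.36, 0.001], [0.36, 0.933, 0.002], [-0.001, 0.002, -1.0]]
force: [-0.1, 0.0, -0.1]
opening: 0.574
grasp_force: 0.0
[0.37575353 0.40066095 0.31627215] [[-9.33093361e-01  3.59631810e-01  1.31921187e-03]
 [ 3.59633729e-01  9.33091906e-01  1.75408073e-03]
 [-6.00122688e-04  2.11115416e-03 -9.99997591e-01]] [ 3.51569234e+01  1.85828722e+01  8.61250226e+01  3.99755852e-02
  7.51724412e+01 -3.37755950e+01] [0.30934481 0.42590735 0.47949015] [[ 0.35924919  0.90009586  0.24651056]
 [ 0.9332389  -0.34713202 -0.09254461]
 [ 0.00227269  0.26329982 -0.96471138]]
```

View pics/w1.png

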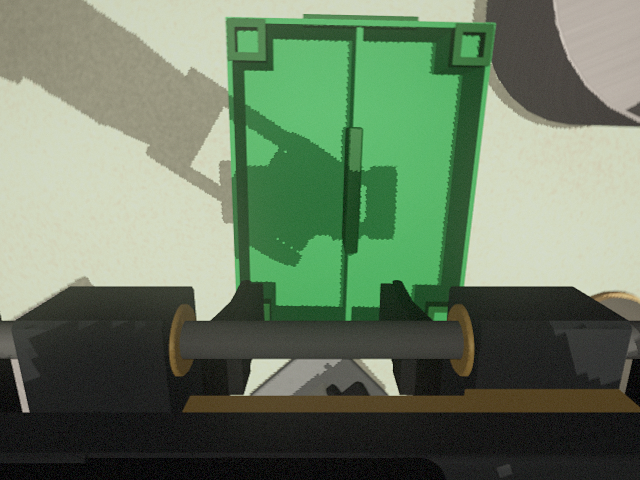

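The wrist view shows the green tray with sockets at (247,40) and (471,45), and the grip slab from (355,128) to (351,253).

```bash
cat > tray.py <<'E'
from h import *
def sockets(c,a,b,z):
    p=ray(c,[a,b],z)[:,:2]; print("sockets",p.round(4),"sep",np.linalg.norm(p[0]-p[1]))
    y=p[1]-p[0]; y/=np.linalg.norm(y); return p.mean(0),y
E
python3 - <<'E'
from tray import *
c=cap("wrist")
m,y=sockets(c,(247,40.5),(471,45.5),.130)
x=np.array([-y[1],y[0]])
print("yaw of line",np.degrees(np.arctan2(y[1],y[0])),"centre+-",m+.119*x,m-.119*x)
print(ray(c,[(355.5,128),(352,253)],.128))
g=ray(cap("top"),[(97,261),(183,297),(130,411),(42,373)],.129);print(g.mean(0))
E
```

```text
sockets [[0.2244 0.3968]
 [0.2909 0.5601]] sep 0.17629233172823433
yaw of line 67.84120244363567 centre+- [0.1474792 0.523319 ] [0.36790101 0.43355138]
[[0.31725649 0.45412802 0.128     ]
 [0.41843587 0.41446414 0.128     ]]
[0.36720596 0.42247583 0.129     ]
```

```bash
python3 -m inch '[[-0.8,3.3,0,-1,5],[-0.8,3.3,-4,-1,5],[-0.8,3.3,-8,-1,5],[-0.8,3.3,-12,-1,5],[-0.8,3.3,-16,-1,5],[-0.8,3.3,-19,-1,5],[-0.8,3.3,-21,-1,5],[-0.8,3.3,-21.8,-1,5],[-0.8,3.3,-21.8,-1,5]]'; python3 -m inch '[[0,0,0,0,0],[0,0,0,0,0],[0,0,0,0,0],[0,0,0,0,0],[0,0,0,0,0],[0,0,0,0,0],[0,0,0,0,0]]'
```

```text
time_s: 7.82
position: [0.3674, 0.4315, 0.0961]
tcp_rot: [[-0.923, 0.385, -0.003], [0.385, 0.923, -0.002], [0.002, -0.003, -1.0]]
force: [0.8, 1.2, 0.4]
opening: 0.575
grasp_force: 0.0
time_s: 8.4
position: [0.3693, 0.4324, 0.0986]
tcp_rot: [[-0.923, 0.385, 0.002], [0.385, 0.923, 0.002], [-0.001, 0.003, -1.0]]
force: [-1.4, 0.5, 1.5]
opening: 0.134
grasp_force: 30.0
```

```bash
python3 -m inch '[[0,0,0.5,0,0],[0,0,1.5,0,0],[0,0,3,0,0],[0,0,5,0,0],[0,0,8,0,0],[0,0,11,0,0],[0,0,14,0,0],[0,0,16,0,0],[0,0,16,0,0],[0,0,16,0,0]]'; python3 - <<'E'
from h import *
c=cap("top");c["image"]=cv2.imread("pics/top0.png")
m=cv2.inRange(cv2.cvtColor(c["image"],cv2.COLOR_BGR2HSV),(0,22,110),(22,60,255));m[:180]=0;m[:,:235]=0;m[:,380:]=0
k=max(cv2.findContours(m,cv2.RETR_EXTERNAL,cv2.CHAIN_APPROX_NONE)[0],key=cv2.contourArea)
r=cv2.minAreaRect(ray(c,k[:,0],.06)[:,:2].astype(np.float32));print(r,cv2.boundingRect(k))
E
```

```text
time_s: 9.23
position: [0.3685, 0.4314, 0.2588]
tcp_rot: [[-0.923, 0.384, 0.001], [0.384, 0.923, 0.001], [-0.001, 0.001, -1.0]]
force: [-0.1, -0.8, -4.6]
opening: 0.133
grasp_force: 30.0
((0.53530353307724, -0.007199734449386597), (0.30894920229911804, 0.24955786764621735), 8.8718843460083) (253, 196, 122, 142)
```

```bash
python3 -m inch '[[1,-2.2,0,2,0],[2,-5,0,4,0],[3,-8.5,0,6,0],[4,-12,0,9,0],[5.5,-15.5,0,12,0],[7,-19,0,15,0],[8,-22,0,17,0],[9,-24.5,0,19,0],[10,-26.5,0,20,0],[10,-27,0,20,0]]';python3 -m inch '[[1,-2.2,0,2,0],[2,-5,0,4,0],[3,-8.5,0,7,0],[4.5,-12,0,9,0],[6,-15,0,11.5,0],[6.7,-16.8,0,11.5,0],[6.7,-16.8,0,11.5,0],[6.7,-16.8,0,11.5,0]]'; python3 -c "
from h import *
cap('side','s3.png')"
```

```text
time_s: 10.12
position: [0.4693, 0.1582, 0.2558]
tcp_rot: [[-0.999, 0.048, -0.003], [0.048, 0.999, -0.002], [0.003, -0.002, -1.0]]
force: [0.5, 0.8, -3.7]
opening: 0.137
grasp_force: 30.0
time_s: 10.78
position: [0.5343, -0.0067, 0.2557]
tcp_rot: [[-0.988, -0.152, -0.005], [-0.152, 0.988, 0.002], [0.005, 0.003, -1.0]]
force: [-1.5, 0.4, -4.6]
opening: 0.14
grasp_force: 30.0
```

View pics/s3.png

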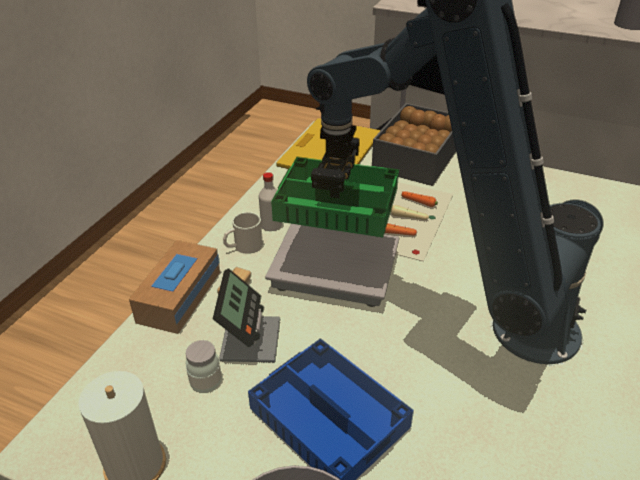

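The green tray hangs level over the plate at (335,200), and the blue tray is still in place. Lowering.

```bash
python3 -m inch '[[0,0,-2,0,0],[0,0,-5,0,0],[0,0,-8,0,0],[0,0,-11,0,0],[0,0,-13,0,0],[0,0,-14.5,0,0],[0,0,-15.2,0,0],[0,0,-15.7,0,0],[0,0,-15.7,0,0]]'; python3 -m inch '[[0,0,0,0,0.5],[0,0,0,0,2],[0,0,0,0,5],[0,0,0,0,5],[0,0,0,0,5],[0,0,4,0,5],[0,0,8,0,5],[0,0,12,0,5],[0,0,16,0,5],[0,0,16,0,5]]'
```

```text
time_s: 11.58
position: [0.5349, -0.0054, 0.1003]
tcp_rot: [[-0.988, -0.156, -0.002], [-0.156, 0.988, 0.001], [0.002, 0.001, -1.0]]
force: [1.2, 0.0, -3.5]
opening: 0.138
grasp_force: 30.0
time_s: 12.42
position: [0.5408, -0.0074, 0.2698]
tcp_rot: [[-0.988, -0.155, 0.018], [-0.155, 0.988, -0.004], [-0.017, -0.007, -1.0]]
force: [1.6, -0.5, -0.6]
opening: 0.567
grasp_force: 0.0
```

```bash
cat > r.py <<'E'
from h import *
def look(save=None):
    c=cap("top",save); h=cv2.cvtColor(c["image"],cv2.COLOR_BGR2HSV)
    for nm,lo,hi in(("carrot",(5,170,60),(17,255,255)),("parsnip",(18,60,90),(33,150,255))):
        m=cv2.inRange(h,lo,hi); m[:200]=0; m[:,:365]=0; m[:,525:]=0
        m=cv2.morphologyEx(m,cv2.MORPH_OPEN,np.ones((3,3)))
        for k in cv2.findContours(m,cv2.RETR_EXTERNAL,cv2.CHAIN_APPROX_NONE)[0]:
            if cv2.contourArea(k)<150: continue
            P=ray(c,k[:,0],.016)[:,:2].astype(np.float32)
            (x,y),(w,l),a=cv2.minAreaRect(P)
            if w>l: w,l,a=l,w,a+90
            v=cv2.fitLine(P,cv2.DIST_HUBER,0,.01,.01).ravel()
            print(nm,"xy %.4f %.4f"%(x,y),"yaw %.1f"%((np.degrees(np.arctan2(v[1],v[0]))+90)%180-90),"rect %.1f"%((a+180)%180-90),"l,w %.3f %.3f"%(l,w),k[:,0].mean(0).round())
if __name__=="__main__":
    look("tmp%d.png"%(readout.read_state()["time_s"]*100)); s=readout.read_state(); print(s["position"].round(4),np.degrees(np.arctan2(s["tcp_rot"][1,0],s["tcp_rot"][0,0])).round(1),s["opening"])
E
python3 r.py; ls -t pics | head -1
```

```text
carrot xy 0.4171 -0.4236 yaw -10.6 rect -12.1 l,w 0.111 0.036 [485. 321.]
carrot xy 0.4322 -0.2340 yaw 10.8 rect 7.3 l,w 0.111 0.027 [407. 313.]
carrot xy 0.5693 -0.3320 yaw -9.4 rect -8.3 l,w 0.114 0.028 [447. 257.]
parsnip xy 0.4229 -0.3249 yaw 5.5 rect 1.4 l,w 0.118 0.034 [446. 318.]
parsnip xy 0.5647 -0.4337 yaw 8.5 rect 3.3 l,w 0.117 0.036 [488. 261.]
[ 0.5389 -0.0071  0.2664] -171.1 0.5736949651594931
tmp1241.png
```

```bash
python3 -m inch '[[-4,-4,0,0,5.5],[-7,-8,0,0,5.5],[-9,-12,0,0,5.5],[-10.5,-16,0,0,5.5],[-10.7,-20,-3,0,5.5],[-10.7,-22.8,-7,0,5.5],[-10.7,-22.8,-11,0,5.5],[-10.7,-22.8,-15,0,5.5],[-10.7,-22.8,-15,0,5.5],[-10.7,-22.8,-15,0,5.5]]'; python3 r.py
```

```text
time_s: 13.3
position: [0.4248, -0.2326, 0.1059]
tcp_rot: [[-0.988, -0.152, -0.009], [-0.152, 0.988, 0.008], [0.008, 0.01, -1.0]]
force: [-0.5, 0.2, 0.1]
opening: 0.633
grasp_force: 0.0
carrot xy 0.4171 -0.4236 yaw -9.1 rect -12.1 l,w 0.111 0.036 [486. 321.]
carrot xy 0.5691 -0.3341 yaw -9.7 rect -5.4 l,w 0.114 0.028 [447. 257.]
parsnip xy 0.5647 -0.4339 yaw 10.0 rect 3.0 l,w 0.117 0.037 [488. 261.]
[ 0.4263 -0.233   0.1083] -171.2 0.6314402043624648
```

```bash
python3 -m inch '[[0.6,-0.2,-3,0,5.5],[0.6,-0.2,-6,0,5.5],[0.6,-0.2,-8.5,0,5.5],[0.6,-0.2,-9.7,0,5.5],[0.6,-0.2,-10,0,5.5],[0.6,-0.2,-10,0,5.5],[0.6,-0.2,-10,0,0],[0.6,-0.2,-10,0,0],[0.6,-0.2,-10,0,0],[0.6,-0.2,-10,0,0]]'; python3 -m inch '[[0,0,0,0,0],[0,0,2,0,0],[0,0,5,0,0],[0,0,8,0,0],[0,0,12,0,0],[0,0,16,0,0],[0,0,18,0,0],[0,0,18,0,0]]'
```

```text
time_s: 14.18
position: [0.4352, -0.2368, 0.0121]
tcp_rot: [[-0.988, -0.155, 0.002], [-0.155, 0.988, -0.001], [-0.001, -0.002, -1.0]]
force: [0.2, 0.0, -0.3]
opening: 0.416
grasp_force: 0.0
time_s: 14.85
position: [0.4371, -0.2384, 0.196]
tcp_rot: [[-0.988, -0.155, 0.008], [-0.155, 0.988, -0.007], [-0.007, -0.009, -1.0]]
force: [-0.1, -0.6, -1.6]
opening: 0.346
grasp_force: 29.8
```

```bash
python3 -m inch '[[0.3,3,1,0,0],[0.6,6.5,1,0,0],[1,10.5,1,0,0],[1.5,14.5,1,0,0],[2,18.5,1,0,0],[2.4,22.5,1,0,0],[2.7,25.5,1,0,0],[2.9,27.4,1,0,0],[2.9,27.4,1,0,0],[2.9,27.4,1,0,0]]'; python3 r.py
```

```text
time_s: 15.68
position: [0.4626, 0.0385, 0.2]
tcp_rot: [[-0.988, -0.157, -0.002], [-0.157, 0.988, -0.0], [0.002, 0.0, -1.0]]
force: [0.6, -0.1, -0.4]
opening: 0.342
grasp_force: 29.8
carrot xy 0.4173 -0.4227 yaw -10.3 rect -12.1 l,w 0.111 0.034 [485. 321.]
carrot xy 0.5692 -0.3311 yaw -9.4 rect -9.6 l,w 0.114 0.028 [447. 257.]
parsnip xy 0.4241 -0.3248 yaw 4.3 rect 1.4 l,w 0.116 0.034 [446. 318.]
parsnip xy 0.5647 -0.4339 yaw 10.1 rect 3.0 l,w 0.117 0.037 [488. 261.]
[0.4629 0.0376 0.2001] -171.0 0.34415839752778027
```

```bash
python3 -m inch '[[0.3,0,-4,0,0],[0.3,0,-8,0,0],[0.3,0,-10.5,0,0],[0.3,0,-11.4,0,0],[0.3,0,-11.4,0,0],[0.3,0,-11.4,0,4.5],[0.3,0,-11.4,0,4.5],[0.3,0,-11.4,0,4.5],[0.3,0,-11.4,0,4.5]]'; python3 -m inch '[[0,0,3,0,4.5],[0,0,7,0,4.5],[0,0,11,0,4.5],[2,-4,11,0,5.5],[4,-8,11,-4,5.5],[6,-12,11,-8,5.5],[8,-16,11,-12,5.5],[9,-20,11,-16,5.5],[10,-24,11,-18.4,5.5],[10.3,-28,11,-18.4,5.5]]';python3 -m inch '[[0,-4,-2,0,5.5],[0,-8,-5,0,5.5],[0,-8.9,-9,0,5.5],[0,-8.9,-9,0,5.5],[0,-8.9,-9,0,5.5]]'; python3 r.py
```

```text
time_s: 16.48
position: [0.4675, 0.0373, 0.0881]
tcp_rot: [[-0.988, -0.154, 0.003], [-0.154, 0.988, -0.0], [-0.002, -0.001, -1.0]]
force: [1.0, -0.2, 0.4]
opening: 0.502
grasp_force: 0.0
time_s: 17.32
position: [0.5699, -0.235, 0.1981]
tcp_rot: [[-0.986, 0.166, 0.003], [0.166, 0.986, -0.001], [-0.003, -0.001, -1.0]]
force: [0.7, -0.6, 0.3]
opening: 0.632
grasp_force: 0.0
time_s: 17.73
position: [0.5661, -0.3215, 0.104]
tcp_rot: [[-0.986, 0.167, -0.006], [0.167, 0.986, 0.005], [0.006, 0.004, -1.0]]
force: [0.2, 0.7, 0.2]
opening: 0.628
grasp_force: 0.0
[ 0.5676 -0.3211  0.1063] 170.5 0.6300079678568654
```

```bash
python3 -m inch '[[0.2,-1,-3,0,5.5],[0.2,-1,-6,0,5.5],[0.2,-1,-8.5,0,5.5],[0.2,-1,-9.8,0,5.5],[0.2,-1,-9.8,0,5.5],[0.2,-1,-9.8,0,0],[0.2,-1,-9.8,0,0],[0.2,-1,-9.8,0,0],[0.2,-1,-9.8,0,0],[0.2,-1,-9.8,0,0]]'; python3 -m inch '[[0,0,0,0,0],[0,0,0,0,0],[0,0,2,0,0],[0,0,5,0,0],[0,0,8,0,0],[0,0,12,0,0],[0,0,16,0,0],[0,0,19,0,0],[0,0,19,0,0]]'
```

```text
time_s: 18.62
position: [0.5713, -0.3324, 0.0105]
tcp_rot: [[-0.986, 0.165, 0.002], [0.165, 0.986, -0.001], [-0.002, -0.001, -1.0]]
force: [1.4, -0.2, 10.6]
opening: 0.343
grasp_force: 30.4
time_s: 19.37
position: [0.5741, -0.335, 0.2071]
tcp_rot: [[-0.986, 0.165, 0.011], [0.165, 0.986, -0.01], [-0.013, -0.008, -1.0]]
force: [0.8, -0.5, 0.6]
opening: 0.342
grasp_force: 30.0
```

```bash
python3 -m inch '[[0,3,0,3,0],[0.3,7,0,6,0],[0.5,11,0,9,0],[0.8,15,0,12,0],[1,19,0,15,0],[1.2,23,0,18.4,0],[1.4,27,0,18.4,0],[1.4,31,0,18.4,0],[1.4,35,0,18.4,0],[1.4,37.5,0,18.4,0]]';python3 -m inch '[[0,1.3,0,0,0],[0,1.5,0,0,0],[0,1.5,0,0,0]]'; python3 r.py
```

```text
time_s: 20.2
position: [0.583, 0.0468, 0.198]
tcp_rot: [[-0.988, -0.156, -0.003], [-0.156, 0.988, 0.002], [0.002, 0.002, -1.0]]
force: [-0.2, -0.5, -0.7]
opening: 0.343
grasp_force: 30.0
time_s: 20.45
position: [0.5844, 0.0578, 0.1985]
tcp_rot: [[-0.988, -0.156, -0.001], [-0.156, 0.988, -0.001], [0.001, -0.001, -1.0]]
force: [-0.4, -0.6, -0.5]
opening: 0.342
grasp_force: 30.0
carrot xy 0.4173 -0.4227 yaw -10.6 rect -12.1 l,w 0.111 0.034 [485. 321.]
parsnip xy 0.4241 -0.3248 yaw 4.3 rect 1.4 l,w 0.116 0.034 [446. 318.]
parsnip xy 0.5647 -0.4338 yaw 10.0 rect 3.1 l,w 0.117 0.036 [488. 261.]
[0.5846 0.0568 0.1986] -171.1 0.341373209845522
```

```bash
python3 -m inch '[[0.4,0,-4,0,0],[0.4,0,-8,0,0],[0.4,0,-10.5,0,0],[0.4,0,-11.3,0,0],[0.4,0,-11.3,0,0],[0.4,0,-11.3,0,4.5],[0.4,0,-11.3,0,4.5],[0.4,0,-11.3,0,4.5],[0.4,0,-11.3,0,4.5]]'; python3 -m inch '[[0,0,3,0,4.5],[0,0,7,0,4.5],[0,0,11,0,4.5],[-1,-4,11,0,5.5],[-2,-8,11,-4,5.5],[-4,-11.5,11,-8,5.5],[-5,-15,11,-12,5.5],[-7,-18.5,11,-16,5.5],[-8,-22,11,-20,5.5],[-10,-25.5,11,-20,5.5]]';python3 -m inch '[[-1,-4,0,0,5.5],[-2.5,-8,0,0,5.5],[-4,-12,0,0,5.5],[-5.5,-16,0,0,5.5],[-6.5,-19,-3,0,5.5],[-7.1,-21.6,-6,0,5.5],[-7.1,-21.6,-9,0,5.5],[-7.1,-21.6,-9,0,5.5],[-7.1,-21.6,-9,0,5.5]]'; python3 r.py
```

```text
time_s: 21.25
position: [0.5896, 0.0575, 0.0873]
tcp_rot: [[-0.988, -0.154, 0.003], [-0.154, 0.988, -0.0], [-0.003, -0.001, -1.0]]
force: [0.2, 0.4, -0.4]
opening: 0.498
grasp_force: 0.0
time_s: 22.08
position: [0.4892, -0.1991, 0.1972]
tcp_rot: [[-0.981, 0.194, 0.004], [0.194, 0.981, -0.002], [-0.004, -0.001, -1.0]]
force: [1.7, -0.4, 0.3]
opening: 0.63
grasp_force: 0.0
time_s: 22.83
position: [0.4165, -0.4118, 0.105]
tcp_rot: [[-0.981, 0.193, -0.002], [0.193, 0.981, 0.004], [0.003, 0.003, -1.0]]
force: [0.8, -0.5, 0.1]
opening: 0.629
grasp_force: 0.0
parsnip xy 0.5647 -0.4338 yaw 8.6 rect 3.1 l,w 0.117 0.036 [488. 261.]
[ 0.4177 -0.4124  0.1067] 168.9 0.6302413202618894
```

```bash
python3 -m inch '[[0,-0.8,-3,0,5.5],[0,-0.8,-6,0,5.5],[0,-0.8,-8.5,0,5.5],[0,-0.8,-9.8,0,5.5],[0,-0.8,-9.8,0,5.5],[0,-0.8,-9.8,0,0],[0,-0.8,-9.8,0,0],[0,-0.8,-9.8,0,0],[0,-0.8,-9.8,0,0],[0,-0.8,-9.8,0,0]]'; python3 -m inch '[[0,0,0,0,0],[0,0,0,0,0],[0,0,2,0,0],[0,0,5,0,0],[0,0,8,0,0],[0,0,12,0,0],[0,0,16,0,0],[0,0,19,0,0],[0,0,19,0,0]]'
```

```text
time_s: 23.72
position: [0.4181, -0.4213, 0.0093]
tcp_rot: [[-0.981, 0.193, 0.001], [0.193, 0.981, -0.001], [-0.001, -0.001, -1.0]]
force: [0.2, 1.5, 6.8]
opening: 0.348
grasp_force: 29.9
time_s: 24.47
position: [0.4201, -0.4248, 0.2054]
tcp_rot: [[-0.981, 0.192, 0.008], [0.192, 0.981, -0.012], [-0.01, -0.011, -1.0]]
force: [1.0, -0.9, -0.2]
opening: 0.345
grasp_force: 29.7
```

```bash
python3 -m inch '[[0.5,3,0,3,0],[1,7,0,6,0],[1.5,11,0,9,0],[2.3,15,0,12,0],[3,19,0,15,0],[3.8,23,0,20,0],[4.8,27,0,20,0],[5.8,31,0,20,0],[6.2,34,0,20,0],[6.2,35.7,0,20,0]]';python3 -m inch '[[0,0,0,0,0],[0,0,0,0,0],[0,0,0,0,0]]'; python3 r.py
```

```text
time_s: 25.3
position: [0.4791, -0.0605, 0.1974]
tcp_rot: [[-0.988, -0.157, -0.001], [-0.157, 0.988, 0.001], [0.001, 0.002, -1.0]]
force: [0.6, -0.1, -0.6]
opening: 0.343
grasp_force: 29.7
time_s: 25.55
position: [0.4795, -0.0646, 0.1977]
tcp_rot: [[-0.988, -0.155, -0.0], [-0.155, 0.988, -0.001], [0.0, -0.0, -1.0]]
force: [0.1, -0.4, -1.5]
opening: 0.343
grasp_force: 29.7
parsnip xy 0.4229 -0.3249 yaw 5.9 rect 1.5 l,w 0.113 0.034 [446. 318.]
parsnip xy 0.5647 -0.4338 yaw 10.0 rect 3.3 l,w 0.117 0.036 [488. 261.]
[ 0.4797 -0.0651  0.1978] -171.2 0.343675876200928
```

Place it, rise, and view the tray from the wrist to check the carrots and measure the sockets.

```bash
python3 -m inch '[[0.2,0,-4,0,0],[0.2,0,-8,0,0],[0.2,0,-10.5,0,0],[0.2,0,-11.2,0,0],[0.2,0,-11.2,0,0],[0.2,0,-11.2,0,4.5],[0.2,0,-11.2,0,4.5],[0.2,0,-11.2,0,4.5],[0.2,0,-11.2,0,4.5]]'; python3 -m inch '[[0,0,3,0,4.5],[0,0,7,0,4.5],[0,0,11,0,4.5],[2.5,2,14,0,5],[5.5,4,18,0,5],[8.5,6,22,0,5],[11,6,25,0,5],[11,6,25,0,5],[11,6,25,0,5],[11,6,25,0,5]]'; python3 -c "
from h import *
c=cap('wrist','w2.png');s=readout.read_state();print(s['position'],c['p'])"
```

```text
time_s: 26.35
position: [0.4827, -0.0645, 0.0875]
tcp_rot: [[-0.988, -0.155, 0.003], [-0.155, 0.988, -0.001], [-0.003, -0.002, -1.0]]
force: [0.1, -0.1, -0.9]
opening: 0.5
grasp_force: 0.0
time_s: 27.18
position: [0.5919, -0.0037, 0.3375]
tcp_rot: [[-0.988, -0.156, 0.003], [-0.156, 0.988, -0.001], [-0.003, -0.001, -1.0]]
force: [-0.6, 0.3, -0.8]
opening: 0.576
grasp_force: 0.0
[ 0.59029299 -0.00374783  0.33577489] [ 0.5213104  -0.01518753  0.50058374]
```

View pics/w2.png

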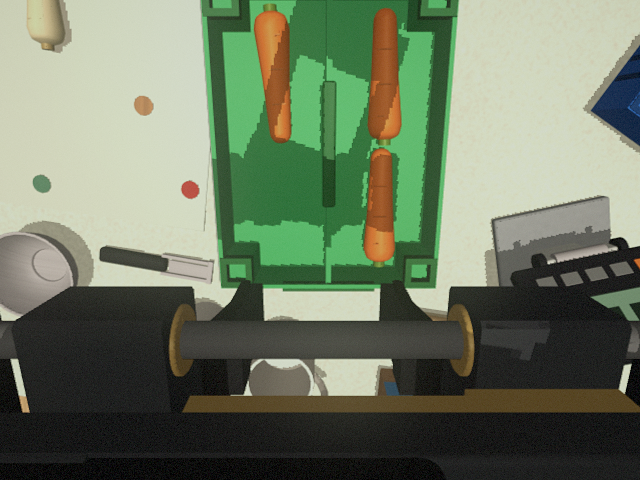

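The three carrots lie flat, one at (275,75) and two at (385,75) and (380,205). The near sockets are at (240,270) and (419,269), and the grip runs (329,82) to (329,206).

```bash
cp pics/w2.png /tmp/; python3 - <<'E'
from h import *
c=cap("wrist")
# refine socket centres: print zoom-independent estimate using dark interior contours
g=cv2.cvtColor(c["image"],cv2.COLOR_BGR2GRAY)
for (x0,y0) in((240,270),(419,269)):
    w=g[y0-22:y0+20,x0-24:x0+24]; m=(w<np.percentile(w,35)).astype(np.uint8)
    print(x0,y0,[ (cv2.boundingRect(k),cv2.contourArea(k)) for k in cv2.findContours(m,cv2.RETR_EXTERNAL,2)[0] if cv2.contourArea(k)>15])
p=ray(c,[(240,270),(419,269)],.13)[:,:2];y=p[1]-p[0];L=np.linalg.norm(y);y/=L;x=np.array([y[1],-y[0]])
print(p,L,np.degrees(np.arctan2(x[1],x[0])),p.mean(0)-.119*x)
q=ray(c,[(329.5,82),(329.5,206)],.128)[:,:2];print(q,q.mean(0),np.linalg.norm(q[0]-q[1]))
o=cv2.resize(c["image"][225:295,195:465],None,fx=2.9,fy=2.9,interpolation=cv2.INTER_CUBIC);cv2.imwrite("pics/sk.png",o)
E
```

```text
240 270 [((6, 0, 42, 42), 547.0)]
419 269 [((16, 21, 19, 17), 77.0), ((0, 0, 38, 42), 380.0)]
[[ 0.65836738 -0.07215685]
 [ 0.63059345  0.09713113]] 0.17155119775516708 9.317124774276154 [ 0.52705034 -0.00677881]
[[ 0.47825914 -0.01465368]
 [ 0.58406895  0.00266252]] [ 0.53116404 -0.00599558] 0.10721737949021738
```

View pics/sk.png

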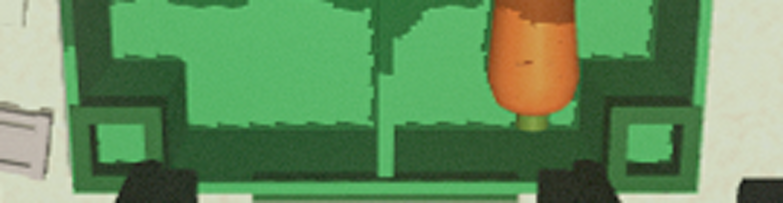

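```bash
python3 - <<'E'
from h import *
c=cap("wrist")
p=ray(c,[(235.5,276),(420.9,276)],.13)[:,:2];y=p[1]-p[0];L=np.linalg.norm(y);y/=L;x=np.array([y[1],-y[0]])
print(p,L,np.degrees(np.arctan2(x[1],x[0])),p.mean(0)-.119*x)
s=readout.read_state();print(s["position"],s["joint_positions"])
E
```

```text
[[ 0.66347123 -0.07565328]
 [ 0.63582413  0.10014586]] 0.17795982164975083 8.937433457146325 [ 0.53209251 -0.00624106]
[ 0.58942422 -0.00395556  0.33442555] [-1.12337937e+01  2.14356592e+01  7.87614545e+01 -9.96663352e-03
  8.00466798e+01 -1.10110827e+02]
```

```bash
python3 -m inch '[[-1.5,3.7,0,-3,5],[-3,7.4,0,-6,5],[-4.5,11,0,-10,5],[-6,14.8,0,-14,5],[-7.5,18.5,0,-17,5],[-9,22.2,0,-20,5],[-10.5,26,0,-23,5],[-12,29.7,0,-26,5],[-13.5,33.4,0,-29,5],[-15,37,0,-31,5]]';python3 -m inch '[[-1.8,4.6,-3,0,5],[-1.8,4.6,-6,0,5],[-1.8,4.6,-6,0,5],[-1.8,4.6,-6,0,5],[-1.8,4.6,-6,0,5],[-1.8,4.6,-6,0,5]]'; python3 -c "
from h import *
c=cap('wrist','w3.png');s=readout.read_state();print(s['position'],c['p'])
o=c['image'][0:300,160:480];cv2.imwrite('pics/w3c.png',cv2.resize(o,None,fx=2,fy=2,interpolation=cv2.INTER_CUBIC))"
```

```text
time_s: 28.17
position: [0.4392, 0.3664, 0.3345]
tcp_rot: [[-0.925, 0.379, -0.003], [0.379, 0.925, -0.002], [0.002, -0.003, -1.0]]
force: [1.1, -0.3, 0.6]
opening: 0.574
grasp_force: 0.0
time_s: 28.67
position: [0.425, 0.4112, 0.2775]
tcp_rot: [[-0.926, 0.378, 0.002], [0.378, 0.926, 0.001], [-0.002, 0.002, -1.0]]
force: [0.7, -0.1, -0.5]
opening: 0.573
grasp_force: 0.0
[0.42511333 0.41125575 0.27777227] [0.35895235 0.43771641 0.44064172]
```

View pics/w3c.png

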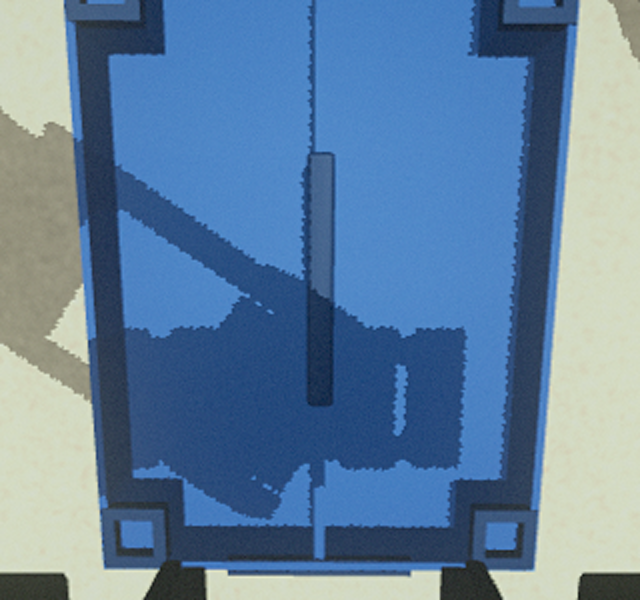

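The blue tray's near sockets are at original pixels (227.5,269) and (412,269), and the grip runs (321,76.5) to (320,202).

```bash
python3 - <<'E'
from h import *
c=cap("wrist")
p=ray(c,[(227.5,269),(412,269)],.07)[:,:2];y=p[1]-p[0];L=np.linalg.norm(y);y/=L;x=np.array([y[1],-y[0]])
print(p,L,np.degrees(np.arctan2(x[1],x[0])),p.mean(0)-.119*x)
q=ray(c,[(321,76.5),(320,202)],.068)[:,:2];print(q.mean(0),np.linalg.norm(q[0]-q[1]),np.degrees(np.arctan2(*(q[1]-q[0])[::-1])))
s=readout.read_state();print(s["position"],np.degrees(np.arctan2(s["tcp_rot"][1,0],s["tcp_rot"][0,0])))
E
```

```text
[[0.4441463  0.30660193]
 [0.51133126 0.47122252]] 0.17780258004948846 -22.201355115629234 [0.36756124 0.43387788]
[0.36775725 0.43445847] 0.10840398363402216 -22.65075693082132
[0.42507753 0.41130724 0.27780986] 157.7801222573624
```

```bash
python3 -m inch '[[-3,1.2,0,0,5],[-5.75,2.25,-2,0,5],[-5.75,2.25,-6,0,5],[-5.75,2.25,-10,0,5],[-5.75,2.25,-14,0,5],[-5.75,2.25,-18,0,5],[-5.75,2.25,-21,0,5],[-5.75,2.25,-23,0,5],[-5.75,2.25,-24,0,5],[-5.75,2.25,-24,0,5]]'; python3 -m inch '[[0,0,0,0,5],[0,0,0,0,0],[0,0,0,0,0],[0,0,0,0,0],[0,0,0,0,0],[0,0,0,0,0],[0,0,0,0,0],[0,0,0,0,0],[0,0,0,0,0]]'; python3 r.py | tail -1
```

```text
time_s: 29.6
position: [0.3662, 0.4335, 0.0347]
tcp_rot: [[-0.926, 0.377, -0.002], [0.377, 0.926, -0.002], [0.001, -0.002, -1.0]]
force: [-0.3, -0.4, -1.1]
opening: 0.572
grasp_force: 0.0
time_s: 30.35
position: [0.366, 0.4345, 0.0362]
tcp_rot: [[-0.926, 0.377, -0.0], [0.377, 0.926, 0.0], [0.0, 0.0, -1.0]]
force: [-0.5, -0.8, 3.0]
opening: 0.138
grasp_force: 30.0
[0.366  0.4345 0.0362] 157.9 0.1382421455322712
```

```bash
python3 -m inch '[[0,0,0.5,0,0],[0,0,1.5,0,0],[0,0,3,0,0],[0,0,6,0,0],[0,0,9,0,0],[0,0,12,0,0],[0,0,15,0,0],[0,0,18,0,0],[0,0,20,0,0],[0,0,20,0,0]]';  python3 -m inch '[[1,-2.2,0,2,0],[2,-5,0,4,0],[3,-8.5,0,6,0],[4,-12,0,9,0],[5.5,-15.5,0,12,0],[7,-19,0,15,0],[8,-22,0,17,0],[9,-24.5,0,19,0],[10,-26.5,0,20,0],[10,-27,0,20,0]]';python3 -m inch '[[1,-2.2,0,2,0],[2,-5,0,4,0],[3,-8.5,0,7,0],[4.5,-12,0,9,0],[6,-15,0,11,0],[6.4,-17,0,11,0],[6.4,-17,0,11,0],[6.4,-17,0,11,0],[6.4,-17,0,11,0],[6.4,-17,0,11,0]]'; python3 r.py
```

```text
time_s: 31.23
position: [0.3679, 0.4362, 0.2411]
tcp_rot: [[-0.927, 0.376, 0.008], [0.376, 0.927, 0.006], [-0.005, 0.009, -1.0]]
force: [0.6, 1.2, -4.0]
opening: 0.133
grasp_force: 30.0
time_s: 32.07
position: [0.4672, 0.1611, 0.2346]
tcp_rot: [[-0.999, 0.039, -0.001], [0.039, 0.999, -0.002], [0.0, -0.002, -1.0]]
force: [-0.1, 0.7, -5.0]
opening: 0.134
grasp_force: 30.0
time_s: 32.9
position: [0.5287, -0.0041, 0.2352]
tcp_rot: [[-0.988, -0.156, -0.002], [-0.156, 0.988, 0.001], [0.002, 0.001, -1.0]]
force: [-0.5, -0.6, -3.8]
opening: 0.134
grasp_force: 30.0
parsnip xy 0.4241 -0.3248 yaw 5.9 rect 1.4 l,w 0.116 0.034 [446. 317.]
parsnip xy 0.5647 -0.4339 yaw 8.9 rect 3.0 l,w 0.117 0.037 [488. 261.]
[ 0.529  -0.0041  0.2355] -171.0 0.13736825632143806
```

```bash
python3 -m inch '[[0.14,-0.22,0,0,0],[0.14,-0.22,-1.5,0,0],[0.14,-0.22,-3.5,0,0],[0.14,-0.22,-5,0,0],[0.14,-0.22,-6,0,0],[0.14,-0.22,-6.4,0,0],[0.14,-0.22,-6.4,0,0],[0.14,-0.22,-6.4,0,0]]'; python3 -c "
from h import *
b=cap('side')['image'][140:310,240:430];cv2.imwrite('pics/s5.png',cv2.resize(b,None,fx=3.4,fy=3.4,interpolation=cv2.INTER_CUBIC));print(readout.read_state()['position'])"
```

```text
time_s: 33.62
position: [0.532, -0.0077, 0.1724]
tcp_rot: [[-0.988, -0.155, 0.001], [-0.155, 0.988, -0.0], [-0.001, -0.0, -1.0]]
force: [0.0, -0.0, -4.6]
opening: 0.141
grasp_force: 30.0
[ 0.53231468 -0.00777394  0.17281017]
```

View pics/s5.png

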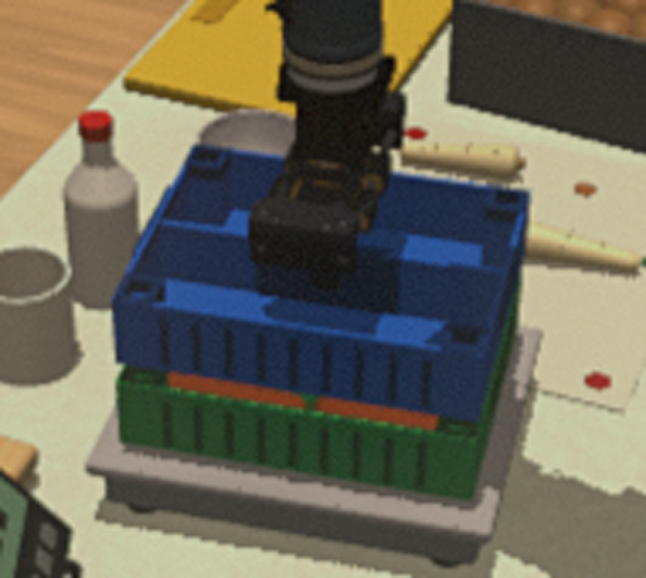

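The blue tray hangs squarely above the green one, with a gap of about 16 mm still to close. Lowering with a 1–2 mm correction.

```bash
python3 -m inch '[[-0.15,0.15,0,0,0],[-0.15,0.15,-0.3,0,0],[-0.15,0.15,-0.6,0,0],[-0.15,0.15,-0.6,0,0]]'; python3 -m inch '[[0,0,-0.3,0,0],[0,0,-0.6,0,0],[0,0,-0.9,0,0],[0,0,-0.9,0,0],[0,0,-0.9,0,0]]';  python3 r.py | tail -1
```

```text
time_s: 34.0
position: [0.5296, -0.0062, 0.1657]
tcp_rot: [[-0.988, -0.155, -0.001], [-0.155, 0.988, 0.0], [0.001, 0.0, -1.0]]
force: [-0.1, 0.2, -4.7]
opening: 0.136
grasp_force: 30.0
time_s: 34.42
position: [0.5305, -0.0064, 0.1568]
tcp_rot: [[-0.988, -0.155, 0.001], [-0.155, 0.988, -0.0], [-0.001, -0.0, -1.0]]
force: [1.3, -0.3, -4.5]
opening: 0.132
grasp_force: 30.0
[ 0.5305 -0.0063  0.1569] -171.1 0.1352342431318103
```

```bash
python3 -m inch '[[0,0,0,0,0.5],[0,0,0,0,2],[0,0,0,0,5],[0,0,0,0,5],[0,0,0,0,5],[0,0,4,0,5],[0,0,8,0,5],[3,0.5,12,0,5],[5.7,0.9,16,0,5],[5.7,0.9,18,0,5]]';python3 -m inch '[[0,0,0,0,5],[0,0,3,0,5],[0,0,5.5,0,5],[0,0,5.5,0,5],[0,0,5.5,0,5],[0,0,5.5,0,5]]'; python3 -c "
from h import *
c=cap('wrist');s=readout.read_state();print(s['position'],c['p'])
a=cv2.resize(c['image'][0:300,160:480],None,fx=1.25,fy=1.25,interpolation=cv2.INTER_CUBIC)
b=cv2.resize(cap('side')['image'][160:310,250:420],None,fx=2.3,fy=2.3,interpolation=cv2.INTER_CUBIC)
o=np.zeros((375,800,3),np.uint8);o[:,:400]=a;o[:345,400:791]=b;cv2.imwrite('pics/st.png',o)"
```

```text
time_s: 35.3
position: [0.5894, 0.0029, 0.3398]
tcp_rot: [[-0.988, -0.155, 0.004], [-0.155, 0.988, -0.0], [-0.004, -0.001, -1.0]]
force: [0.6, -0.9, 0.2]
opening: 0.568
grasp_force: 0.0
time_s: 35.8
position: [0.5861, 0.0029, 0.3911]
tcp_rot: [[-0.988, -0.155, -0.002], [-0.155, 0.988, 0.0], [0.002, 0.001, -1.0]]
force: [-0.2, -0.1, -0.8]
opening: 0.58
grasp_force: 0.0
[0.58589874 0.00290246 0.39049727] [ 0.51624605 -0.00874698  0.55446161]
```

View pics/st.png

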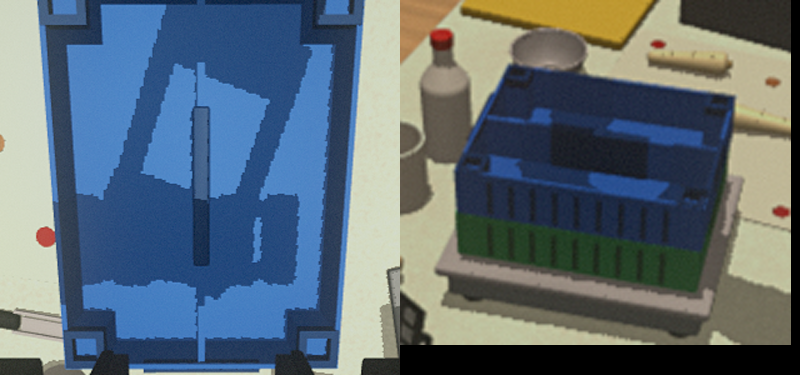

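The blue tray is seated with no gap and level. On to the parsnips.

```bash
python3 -m inch '[[-2,-3,0,-2,5.5],[-4,-6,-2,-5,5.5],[-6,-9,-4,-5,5.5],[-8,-12.5,-6,-5,5.5],[-10,-16,-8,-5,5.5],[-12,-19.5,-9,-5,5.5],[-13.5,-23,-10,-5,5.5],[-15,-26.5,-11,-5,5.5],[-16,-30,-12,-5,5.5],[-16.2,-32.5,-14,-5,5.5]]';python3 -m inch '[[0,0,-4,0,5.5],[0,0,-8,0,5.5],[0,0,-12,0,5.5],[0,0,-14,0,5.5],[0,0,-14,0,5.5],[0,0,-14,0,5.5]]'; python3 r.py
```

```text
time_s: 36.73
position: [0.4233, -0.3257, 0.2519]
tcp_rot: [[-0.998, -0.065, 0.0], [-0.065, 0.998, -0.002], [-0.0, -0.002, -1.0]]
force: [-0.5, -0.2, -0.1]
opening: 0.629
grasp_force: 0.0
time_s: 37.23
position: [0.424, -0.3212, 0.1105]
tcp_rot: [[-0.998, -0.068, -0.003], [-0.068, 0.998, 0.003], [0.003, 0.004, -1.0]]
force: [0.2, 0.2, -0.7]
opening: 0.632
grasp_force: 0.0
parsnip xy 0.5717 -0.4335 yaw 14.5 rect 3.1 l,w 0.103 0.036 [488. 259.]
[ 0.425  -0.3223  0.112 ] -176.1 0.6287081702997515
```

```bash
python3 -m inch '[[0,-0.3,-3,0,5.5],[0,-0.3,-6,0,5.5],[0,-0.3,-8.8,0,5.5],[0,-0.3,-10.2,0,5.5],[0,-0.3,-10.2,0,5.5],[0,-0.3,-10.2,0,0],[0,-0.3,-10.2,0,0],[0,-0.3,-10.2,0,0],[0,-0.3,-10.2,0,0],[0,-0.3,-10.2,0,0]]'; python3 -m inch '[[0,0,0,0,0],[0,0,0,0,0],[0,0,2,0,0],[0,0,5,0,0],[0,0,9,0,0],[0,0,13,0,0],[0,0,17,0,0],[0,0,21,0,0],[0,0,24,0,0],[0,0,24,0,0]]'; python3 r.py
```

```text
time_s: 38.12
position: [0.4258, -0.3262, 0.0114]
tcp_rot: [[-0.998, -0.068, 0.002], [-0.068, 0.998, -0.003], [-0.002, -0.003, -1.0]]
force: [-0.2, 0.5, 8.0]
opening: 0.343
grasp_force: 29.9
time_s: 38.95
position: [0.4277, -0.3281, 0.2571]
tcp_rot: [[-0.998, -0.068, 0.009], [-0.068, 0.998, -0.011], [-0.009, -0.012, -1.0]]
force: [1.1, 0.2, 0.4]
opening: 0.344
grasp_force: 29.8
parsnip xy 0.5647 -0.4339 yaw 10.0 rect 3.0 l,w 0.117 0.037 [488. 261.]
[ 0.4264 -0.3267  0.2539] -176.1 0.34262425264371343
```

```bash
python3 -m inch '[[0.5,3,0,2,0],[1.2,7,0,5,0],[2,11,0,5,0],[2.8,15,0,5,0],[3.6,19,0,5,0],[4.5,23,0,5,0],[5.3,25.5,0,5,0],[5.3,26,0,5,0],[5.3,26,0,5,0],[5.3,26,0,5,0]]'; python3 r.py|tail -1
```

```text
time_s: 39.83
position: [0.4771, -0.0653, 0.2489]
tcp_rot: [[-0.988, -0.156, -0.003], [-0.156, 0.988, 0.0], [0.002, 0.001, -1.0]]
force: [-0.2, -0.5, -1.2]
opening: 0.344
grasp_force: 29.8
[ 0.4773 -0.066   0.2492] -171.1 0.3416892861125695
```

```bash
python3 -m inch '[[0.2,0,-4,0,0],[0.2,0,-7.5,0,0],[0.2,0,-9.5,0,0],[0.2,0,-10.3,0,0],[0.2,0,-10.3,0,0],[0.2,0,-10.3,0,4.5],[0.2,0,-10.3,0,4.5],[0.2,0,-10.3,0,4.5],[0.2,0,-10.3,0,4.5]]'; python3 -m inch '[[0,0,3,0,4.5],[0,0,7,0,4.5],[0,0,10.3,0,4.5],[1,-4,10.3,0,5.5],[2,-8,10.3,-3,5.5],[3,-12,10.3,-3,5.5],[4,-16,10.3,-3,5.5],[5,-20,10.3,-3,5.5],[6,-24,10.3,-3,5.5],[7,-28,10.3,-3,5.5]]';python3 -m inch '[[0.8,-4,-1,0,5.5],[1.5,-7.5,-4,0,5.5],[1.5,-8.8,-8,0,5.5],[1.5,-8.8,-12,0,5.5],[1.5,-8.8,-14,0,5.5],[1.5,-8.8,-14,0,5.5],[1.5,-8.8,-14,0,5.5]]'; python3 r.py
```

```text
time_s: 40.63
position: [0.4809, -0.0657, 0.1483]
tcp_rot: [[-0.988, -0.155, 0.003], [-0.155, 0.988, -0.001], [-0.003, -0.002, -1.0]]
force: [0.2, 0.2, 0.1]
opening: 0.499
grasp_force: 0.0
time_s: 41.47
position: [0.5503, -0.3471, 0.2511]
tcp_rot: [[-0.995, -0.103, 0.001], [-0.103, 0.995, -0.001], [-0.001, -0.001, -1.0]]
force: [1.0, 0.1, -0.2]
opening: 0.631
grasp_force: 0.0
time_s: 42.05
position: [0.5645, -0.4327, 0.1092]
tcp_rot: [[-0.995, -0.103, -0.002], [-0.103, 0.995, 0.002], [0.002, 0.002, -1.0]]
force: [-0.0, -1.2, 1.1]
opening: 0.629
grasp_force: 0.0
[ 0.5658 -0.4337  0.1115] -174.1 0.6337421565453081
```

```bash
python3 -m inch '[[0,0,-3,0,5.5],[0,0,-6,0,5.5],[0,0,-8.8,0,5.5],[0,0,-10.2,0,5.5],[0,0,-10.2,0,5.5],[0,0,-10.2,0,0],[0,0,-10.2,0,0],[0,0,-10.2,0,0],[0,0,-10.2,0,0],[0,0,-10.2,0,0]]'; python3 -m inch '[[0,0,0,0,0],[0,0,0,0,0],[0,0,2,0,0],[0,0,5,0,0],[0,0,9,0,0],[0,0,13,0,0],[0,0,17,0,0],[0,0,21,0,0],[0,0,24,0,0],[0,0,24,0,0]]'; python3 r.py
```

```text
time_s: 42.93
position: [0.5657, -0.4335, 0.0097]
tcp_rot: [[-0.995, -0.103, 0.002], [-0.103, 0.995, -0.001], [-0.002, -0.001, -1.0]]
force: [-0.2, 1.9, 10.4]
opening: 0.342
grasp_force: 30.0
time_s: 43.77
position: [0.568, -0.4366, 0.2574]
tcp_rot: [[-0.995, -0.103, 0.011], [-0.103, 0.995, -0.012], [-0.01, -0.014, -1.0]]
force: [0.5, -1.4, 1.4]
opening: 0.344
grasp_force: 30.0
[ 0.5667 -0.4353  0.2535] -174.1 0.3425140093947755
```

```bash
python3 -m inch '[[0.3,3,0,1,0],[0.6,7,0,3,0],[1,11,0,3,0],[1.4,15,0,3,0],[1.8,19,0,3,0],[2.2,23,0,3,0],[2.6,27,0,3,0],[3,31,0,3,0],[3.4,34,0,3,0],[3.4,37,0,3,0]]';python3 -m inch '[[0,1.5,0,0,0],[0,1.7,0,0,0],[0,1.7,0,0,0],[0,1.7,0,0,0]]'; python3 r.py|tail -1
```

```text
time_s: 44.65
position: [0.5982, -0.0609, 0.2461]
tcp_rot: [[-0.988, -0.156, -0.003], [-0.156, 0.988, 0.001], [0.003, 0.001, -1.0]]
force: [1.1, -0.8, -1.2]
opening: 0.344
grasp_force: 30.0
time_s: 44.98
position: [0.5989, -0.0476, 0.2474]
tcp_rot: [[-0.988, -0.154, -0.001], [-0.154, 0.988, -0.001], [0.001, -0.001, -1.0]]
force: [-0.1, -0.6, -0.7]
opening: 0.342
grasp_force: 30.0
[ 0.599  -0.048   0.2476] -171.2 0.3435925981847624
```

```bash
python3 -m inch '[[0.2,0,-4,0,0],[0.2,0,-7.5,0,0],[0.2,0,-9.3,0,0],[0.2,0,-10.1,0,0],[0.2,0,-10.1,0,0],[0.2,0,-10.1,0,4.5],[0.2,0,-10.1,0,4.5],[0.2,0,-10.1,0,4.5],[0.2,0,-10.1,0,4.5]]'; python3 -m inch '[[0,0,3,0,4.5],[0,0,7,0,4.5],[0,0,11,0,4.5],[-1,-4,13,0,5.5],[-2,-8,13,0,5.5],[-4,-12,13,0,5.5],[-6,-16,13,0,5.5],[-8,-20,13,0,5.5],[-9,-24,13,0,5.5],[-10,-28,13,0,5.5]]';python3 -m inch '[[-1,-3,0,0,5.5],[-1,-3,0,0,5.5],[-1,-3,0,0,5.5],[-1,-3,0,0,5.5]]'; python3 -c "
from h import *
a=cap('top','tf.png')['image'];b=cap('side','sf.png')['image']
o=np.zeros((600,800,3),np.uint8);o[:300,:400]=cv2.resize(a,(400,300));o[:300,400:]=cv2.resize(b,(400,300))
o[300:,:400]=cv2.resize(b[160:310,220:420],(400,300));o[300:,400:]=cv2.resize(a[180:345,160:380],(400,300))
cv2.imwrite('pics/fin.png',o)"
```

```text
time_s: 45.78
position: [0.6021, -0.0466, 0.1488]
tcp_rot: [[-0.988, -0.155, 0.003], [-0.155, 0.988, -0.001], [-0.003, -0.001, -1.0]]
force: [-0.0, 0.1, 0.1]
opening: 0.5
grasp_force: 0.0
time_s: 46.62
position: [0.5027, -0.3166, 0.2785]
tcp_rot: [[-0.988, -0.155, 0.001], [-0.155, 0.988, -0.001], [-0.001, -0.001, -1.0]]
force: [0.4, -0.3, -0.1]
opening: 0.633
grasp_force: 0.0
time_s: 46.95
position: [0.4939, -0.3446, 0.2775]
tcp_rot: [[-0.988, -0.154, 0.001], [-0.154, 0.988, 0.0], [-0.001, 0.0, -1.0]]
force: [-0.0, -0.0, 0.7]
opening: 0.633
grasp_force: 0.0
```

View pics/fin.png

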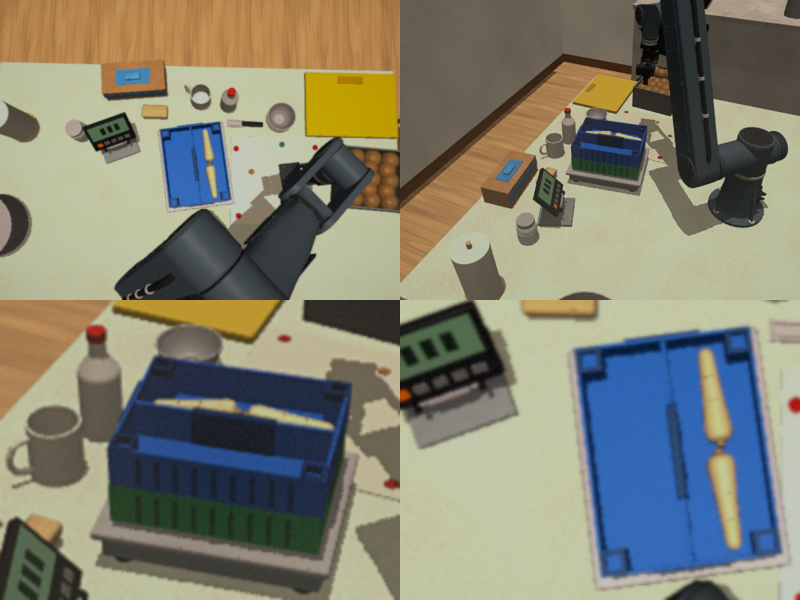

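```bash
python3 -c "
from rig import bot
print(bot.hand_in())"
```

```text
the job is handed in; nothing more can be done
None
```

The job is handed in, but the hand-in returned no verdict: the final pictures show the display leaning back (measured once at about 42°), the green tray centred on the plate with all three carrots under the fully seated blue tray, both parsnips lying in it, and the other things where they were.

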